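Fetch the brass spacer from the deep caddy with sprung tongs

ROBOT

A 6-joint arm with a two-finger parallel gripper is mounted at the origin on the work surface. World frame = base frame: x ahead of the robot, y to its left, z up, the work surface at z = 0. Lengths are in mm, angles in rad, forces in N, time in s.
With the tool pointing down it reaches from about 375 to 925 mm from the base axis. Payload 5.7 kg.
Tool frame: the origin (TCP) lies at the very end of the fingers, on their centre line; the grasp point (between the pads) lies bot.grip_depth behind it (bot.grip_depth is the distance from the TCP to the grasp point, in mm); z points along the fingers, y is the line along which they close (so a half turn about z gives the same grasp; the last joint's range is limited). The gripper opens to 88 mm and grips with 3 to 60 N. Pads are 20 mm wide; open, the fingers measure 115 mm over their backs; the gripper's body (75 mm by 178 mm) begins 61 mm behind the grasp point.
Start: joints at [1.224, 0.359, 1.51, -0, 1.272, -0.115], TCP at [137.832, 583.922, 222.623] pointing down, gripper open.
Joint ranges: [-2.97, 2.97], [-1.01, 2.36], [0.21, 2.38], [-0.96, 4.11], [0.2, 2.71], [-2.98, 2.98]. Speed limits (rad/s): [2.39, 2.39, 3.14, 3.14, 3.14, 3.14].

INTERFACE

Orientations are given as [roll, pitch, yaw] about the fixed x, y, z axes, in that order (R = Rz(yaw) Ry(pitch) Rx(roll)).
In Python, from cell import bot gives the robot as it stands.
- The arm moves only by the shell command python3 -m jog 'ROWS' [OPENING] [FORCE]. ROWS is JSON, a list of rows, each a list of 6 numbers: the shift along the tool's x, y, z in mm, then the turn, a rotation vector about the tool's x, y, z in degrees. A call has 1 to 12 rows; each row shifts and turns the commanded pose from where the row before left it, along the tool's axes as they then stand; what a row does not reach is not made up. A row lasts 1/12 s, in which the tool goes at most 41.7 mm and 7.16 degrees, less where a joint would pass 70% of its speed; a pose out of reach is approached as far as the arm can. A call with a gripper value outside its range is refused whole. OPENING is the opening, from 0 (shut) to 1 (fully open), set as the call begins (- or left out, the last holds). The fingers move at their own pace and stop on an object; FORCE is the grip in N (left out, the last holds). Time passes only in rows, so rows that do not move let the fingers close. It gives the time, the measured TCP pose, the force, the opening and the grip force at its end, in the units of the state.
- bot.state(): the state, without advancing time (a new reading comes with each control period).
- bot.grab_frame(name): name is "scene" or "side" or "wrist"; returns a dict with "img" (400x640x3 uint8, red, green, blue), "vertical_fov" (degrees; the focal length in pixels is half the picture's height over the tangent of half this angle, whatever the lens; pixels are square), "cx", "cy" (the principal point, pixels), "dist_coeffs" ([k1, k2, p1, p2, k3] as OpenCV has them; the pictures are not rectified), "eye" and "rotation" of the camera in the world. Camera axes: x right, y up, looking along -z (the intrinsics and any distortion apply to the point x, -y, -z); pixel columns grow to the right and rows downward; lengths in mm; the calibration is good to about 2 mm. A picture is of the moment at which its call begins. There is no depth.
- bot.finish_job(): hands the job in; it is judged then, once.
The state is a dict: "t": time; "qpos": joint angles; "qd": joint speeds; "joint_efforts": joint torques, N m; "tool_pos": TCP position; "orientation": TCP orientation; "force": force on the tool from outside, world axes, zero at the start; "moment": the same for the moment, N m; "gripper_width": finger opening in mm; "finger_force": force on a finger pad.
Only numpy, scipy, OpenCV 4.12 (cv2) and the standard library are available. Lean on these libraries where they do the work, as an engineer would, in place of code of your own. Each camera call takes 0.05 s, during which the arm holds its last target. There are 200 camera calls.

TASK

Fetch the brass spacer out of its deep caddy pocket with the sprung tongs, not with the gripper's fingers: hold the tongs lightly so that the jaws stay open, lower them over the spacer, squeeze them shut on it and lift it out. Then lower the tongs back to hang in their cradle with the spacer still in the jaws, and only there let go, so that the spacer drops into the white dish below and the tongs stay hanging.

Things in the scene. Friction and masses are not known exactly. Their poses are not given: they have to be found in the camera images.
- tongs: Sprung tongs, 154 mm tall, 120 g, upright. Origin between jaw tips, z up. Jaws: 20 wide (x), 30 apart inside (y), slide together along y. Orange pads, z 104-151: squeeze along y at z 126. Over pads 44 open, 39-42 held with jaws open, 30 shut on spacer; a mm there is a mm at the jaws. Spring 3.6 N a side open, 6.3 N shut. Crossbar z 91-101, 108 long (y), 20 wide, is hanger and depth stop.
- brass_spacer: Brass-coloured round spacer, 16 mm diameter, 20 mm tall, about 30 g, dark hole mark in its top; origin at the centre of its underside, z along its axis. Starts standing on the floor of one of the three caddy pockets (any of them), within 6 mm of its middle; a black and a white plastic spacer of the same size stand in the other two and are not wanted.
- caddy: Teal caddy fixed to the bench, 50 (x) by 172 (y) by 100 mm high; origin at the centre of its underside, z up. Three open-topped pockets at y = -55, 0, +55, each 40 (x) by 50 (y) inside, floor at z 5, rim at z 100, walls 5, windows in the x faces. The tongs enter with their y along the caddy's y (either way round); crossbar on the rim puts the jaw tips 4 mm above the pocket floor.
- cradle: Fixed cradle: dark base 100 (x) by 120 mm (y), origin at centre of its underside, z up. White open dish, inside 80 (x) by 64 (y), floor z 6, rim z 22. Two aluminium posts at y = -44, +44, 16 (y) by 52 (x), 72 apart inside; flat tops at z 113, 44 wide between 6 mm high lips. The tongs hang with crossbar over both posts, y along cradle y (either way), jaw tips at z 22 over the dish.
Things that resemble listed ones, but are neither listed nor needed, are in the scene too. There is more than one size of the tongs; the job needs the middle-sized.

How it is judged (in metres and radians):
On the way, in this order (a step that is already met when the one before it is completed fails the run):
1. the tongs grip the brass spacer down in its pocket (contact force between tongs and brass_spacer above 1 N and z of brass_spacer in the frame of caddy below 0.03 m and z of tongs in the frame of caddy below 0.025 m), for 0.1 s.
2. the spacer is lifted out of the caddy in the jaws (contact force between tongs and brass_spacer above 0.5 N and z of brass_spacer in the frame of caddy above 0.1 m), for 0.1 s.
3. the tongs are back down in the cradle (within 18 mm of hanging) with the spacer still in the jaws (contact force between tongs and brass_spacer above 0.5 N and z of tongs in the frame of cradle below 0.04 m and horizontal distance between tongs and cradle below 0.025 m), for 0.1 s.
At the end, for the whole second after the job is handed in: The brass spacer is on the floor of the white dish (origin under 30 mm above the cradle's underside); the tongs hang in the cradle, within 25 mm of its centre, -10 to +8 mm of hanging height, upright within 10 degrees and in line with the posts within 17 degrees; both at rest (x of brass_spacer in the frame of cradle between -0.042 and 0.042 m and y of brass_spacer in the frame of cradle between -0.034 and 0.034 m and z of each of brass_spacer, tongs in the frame of cradle below 0.03 m and horizontal distance between tongs and cradle below 0.025 m and z of tongs in the frame of cradle above 0.012 m and angle between tongs's own z axis and vertical below 0.17 rad and angle between the y axis of tongs and the y axis of cradle, either way round below 0.3 rad and linear speed of tongs below 0.03 m/s and linear speed of brass_spacer below 0.05 m/s); the robot touches nothing.
It fails at once if the gripper's fingers touch the brass spacer (contact force between the fingers and brass_spacer above 0.5 N).
It also fails if it takes over 48 s, if anything falls off the work surface, if the arm or the gripper's body presses on something with over 40 N, if the wrist force passes 120 N, or if a joint passes its speed limit or range.

## Working session

There is one attempt and no reset: what is moved stays moved. The work goes in short steps, Python scripts to look and compute and a shell command to move; the robot and the scene stay as the last step left them, time stands still between calls to the robot, and variables do not carry over. Pictures are saved under pics/ and viewed, at most 10 in all, crops included, and the job is handed in when it is done.

```bash
mkdir -p pics; cat > h.py <<'E'
import numpy as np, cv2, json
from cell import bot
def grab(n,f):
    d=bot.grab_frame(n); cv2.imwrite(f'pics/{f}.png',d['img'][:,:,::-1])
    np.savez(f'{f}.npz',**{k:np.array(v) for k,v in d.items()}); return d
def cam(f):
    d=np.load(f+'.npz'); F=200/np.tan(np.radians(float(d['vertical_fov']))/2)
    K=np.array([[F,0,float(d['cx'])],[0,F,float(d['cy'])],[0,0,1]]); return d,K
def ray(f,u,v):
    d,K=cam(f); p=cv2.undistortPoints(np.array([[[u,v]]],float),K,d['dist_coeffs'])[0,0]
    return d['eye'],d['rotation']@np.array([p[0],-p[1],-1])
def onz(f,u,v,z):
    e,r=ray(f,u,v); return (e+r*(z-e[2])/r[2]).round(1)
def proj(f,P):
    d,K=cam(f); c=(np.atleast_2d(P)-d['eye'])@d['rotation']*[1,-1,-1]
    return cv2.projectPoints(c,np.zeros(3),np.zeros(3),K,d['dist_coeffs'])[0][:,0].round(1)
E
python3 - <<'E'
from h import *
for n in('scene','side','wrist'):
    d=grab(n,n+'0'); print(n,d['eye'],d['vertical_fov'])
s=bot.state();print(s,bot.grip_depth)
a=[cv2.imread(f'pics/{n}0.png') for n in('scene','side')]
cv2.imwrite('pics/both.png',cv2.resize(np.vstack(a),(480,600)))
E
```

```text
scene [1130.80578631  -15.27147246  703.01667416] 45.853150093437854
side [370.13693162 535.65786505 698.75327691] 50.02045683952953
wrist [ 64.6211045 600.5749671 383.7506979] 64.01946865135785
{'t': 0.15, 'qpos': array([ 1.22388760e+00,  3.59322571e-01,  1.51116426e+00,  1.18692680e-06,
        1.27252409e+00, -1.15117774e-01]), 'qd': array([-3.95302488e-04, -2.37059739e-03, -2.37962131e-03,  3.18330090e-04,
        3.45005336e-04,  2.82152073e-05]), 'joint_efforts': array([ 3.38469627e-04, -5.15753746e+01, -2.71005321e+01,  6.73146802e-02,
        3.05412977e-02, -1.21892572e-04]), 'tool_pos': array([137.66808073, 583.44666438, 222.02026989]), 'orientation': array([-3.14018390e+00, -1.64034139e-04,  2.90980124e+00]), 'force': array([-0.01151316, -0.38089952,  0.54488559]), 'moment': array([0.05279991, 0.03742746, 0.00776407]), 'finger_force': 0.0, 'gripper_width': 87.7418652179826} 18.700000000000003
```

View pics/scene0.png

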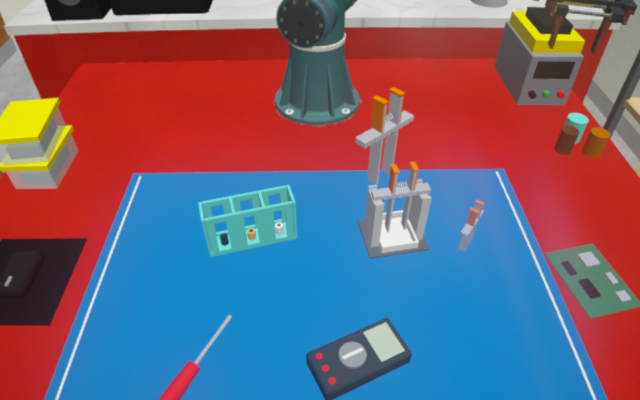

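View pics/side0.png

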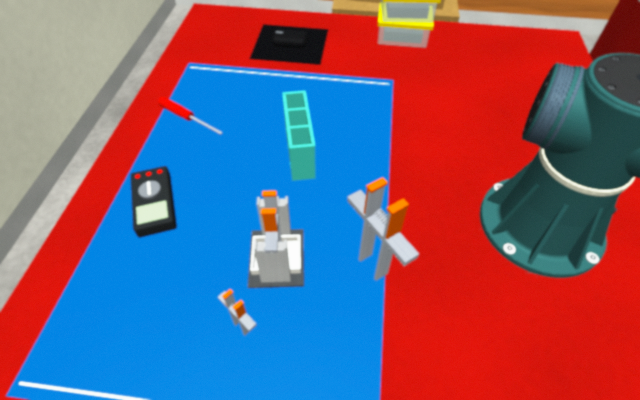

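The scene picture shows three candidates for the tongs: the big pair at (385,130), standing behind the cradle; the middle pair at (404,190), hanging in the cradle; and the small pair at (472,225). I choose the pair in the cradle. The spacers in the caddy are black at (224,240), brass at (251,234) and white at (279,229), so brass is in the middle pocket. I'll check this in a crop.

```bash
python3 - <<'E'
from h import *
a=cv2.imread('pics/scene0.png');b=cv2.imread('pics/side0.png')
def g(im,x0,x1,y0,y1,s):
    return cv2.resize(im[y0:y1,x0:x1],None,fx=s,fy=s,interpolation=cv2.INTER_CUBIC)
o=np.zeros((600,800,3),np.uint8)
def put(c,x,y): o[y:y+c.shape[0],x:x+c.shape[1]]=c
put(g(a,190,310,175,265,3),0,0)        # 360x270 
put(g(a,350,440,150,260,3),370,0)   # 270x330
put(g(b,270,330,80,190,3),0,270)   #180x330
put(g(b,240,315,185,290,2.5),370,335) 
cv2.imwrite('pics/crop.png',o)
E
```

```text
(no output)
```

View pics/crop.png

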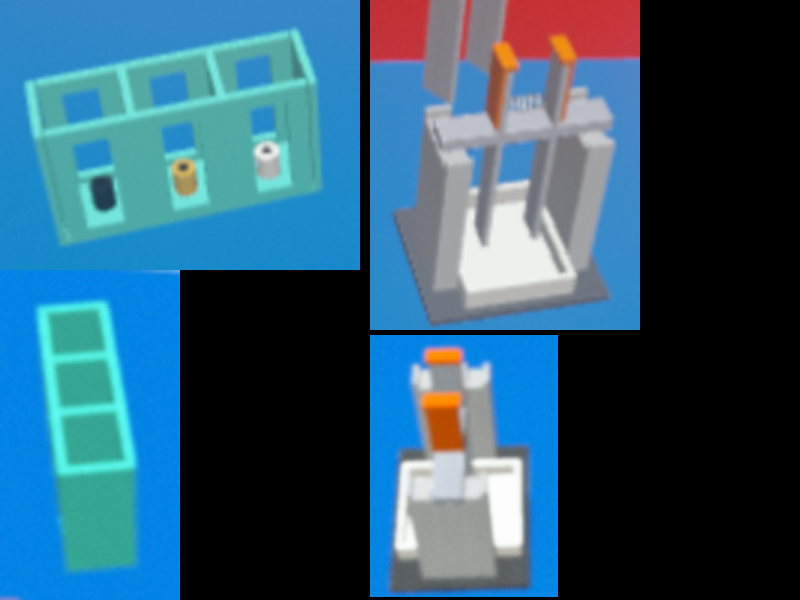

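```bash
cat > fit.py <<'E'
from h import *
from scipy.optimize import least_squares
def T(p,L): 
    c,s=np.cos(p[2]),np.sin(p[2]); L=np.array(L,float)
    return np.c_[p[0]+c*L[:,0]-s*L[:,1],p[1]+s*L[:,0]+c*L[:,1],L[:,2]]
def fit(obs,p0):
    def res(p): return np.concatenate([(proj0(f,T(p,[o[0] for o in ob]))-np.array([o[1] for o in ob],float)).ravel() for f,ob in obs.items()])
    def proj0(f,P): return proj(f,P)
    r=least_squares(res,p0,diff_step=1e-2,x_scale=[10,10,.1]); return r.x,res(r.x).reshape(-1,2).round(1)
E
python3 - <<'E'
from fit import *
x,y,h=25,86,100
cad={'scene0':[((-x,-y,h),(199,203.3)),((-x,y,h),(288.3,185.7)),((x,y,h),(295.3,202.3)),((x,-y,h),(203.3,220)),((x,-y,0),(211,256)),((x,y,0),(296.7,237.7))],
'side0':[((x,-y,h),(282.7,92.7)),((-x,-y,h),(305.3,90.7)),((-x,y,h),(314.3,145.3)),((x,y,h),(289,147.7)),((x,y,0),(292.3,180)),((-x,y,0),(315,178))]}
print(fit(cad,[550,-150,0.2]))
for c in(18,20,22):
  cr={'scene0':[((50,-60,2),(370.7,258)),((50,60,2),(429,248.7)),((-50,-60,2),(358,220.7)),((0,-c,174),(394.7,167.7)),((0,c,174),(414.3,166))],
  'side0':[((50,60,2),(248,287)),((-50,60,2),(302.8,285)),((-50,-60,2),(303.2,229.8)),((0,c,174),(268.8,210.6)),((0,-c,174),(269.2,192.6))]}
  print(fit(cr,[550,130,0.1]))
# tongs only
for f,u,v in(('scene0',394.7,167.7),('scene0',414.3,166),('side0',269.2,192.6),('side0',268.8,210.6)): print(f,onz(f,u,v,174.5))
print('brass scene',onz('scene0',190+184/3,175+163/3,25),'white',onz('scene0',190+266/3,175+148/3,25),'black',onz('scene0',190+103/3,175+180/3,25))
E
```

```text
Traceback (most recent call last):
  File "fit.py", line 9, in fit
    r=least_squares(res,p0,diff_step=1e-2,x_scale=[10,10,.1]); return r.x,res(r.x).reshape(-1,2).round(1)
  File "fit.py", line 7, in res
    def res(p): return np.concatenate([(proj0(f,T(p,[o[0] for o in ob]))-np.array([o[1] for o in ob],float)).ravel() for f,ob in obs.items()])
                                        ~~~~~^^^^^^^^^^^^^^^^^^^^^^^^^^^
  File "fit.py", line 8, in proj0
    def proj0(f,P): return proj(f,P)
                           ~~~~^^^^^
  File "h.py", line 15, in proj
    d,K=cam(f); c=(np.atleast_2d(P)-d['eye'])@d['rotation']*[1,-1,-1]
                  ~~~~~~~~~~~~~~~~~~~~~~~~~~~~~~~~~~~~~~~~~^~~~~~~~~~
ValueError: operands could not be broadcast together with shapes (6,) (3,)
```

```bash
python3 - <<'E'
s=open('h.py').read()
s=s.replace("def cam(f):\n    d=np.load(f+'.npz');","def cam(f):\n    d=dict(np.load(f+'.npz')); d['rotation']=Rot.from_euler('xyz',d['rotation']).as_matrix() if d['rotation'].size==3 else d['rotation'].reshape(3,3);").replace("import numpy","from scipy.spatial.transform import Rotation as Rot\nimport numpy").replace('[:,0].round(1)','[:,0]')
open('h.py','w').write(s)
from h import *
print(np.load('scene0.npz')['rotation'],cam('scene0')[0]['rotation'])
E
cat > m.py <<'E'
from fit import *
x,y,h=25,86,100
cad={'scene0':[((-x,-y,h),(199,203.3)),((-x,y,h),(288.3,185.7)),((x,y,h),(295.3,202.3)),((x,-y,h),(203.3,220)),((x,-y,0),(211,256)),((x,y,0),(296.7,237.7))],
'side0':[((x,-y,h),(282.7,92.7)),((-x,-y,h),(305.3,90.7)),((-x,y,h),(314.3,145.3)),((x,y,h),(289,147.7)),((x,y,0),(292.3,180)),((-x,y,0),(315,178))]}
print(fit(cad,[550,-150,0.2]))
for c in(18,22):
  cr={'scene0':[((50,-60,2),(370.7,258)),((50,60,2),(429,248.7)),((-50,-60,2),(358,220.7)),((0,-c,174),(394.7,167.7)),((0,c,174),(414.3,166))],
  'side0':[((50,60,2),(248,287)),((-50,60,2),(302.8,285)),((-50,-60,2),(303.2,229.8)),((0,c,174),(268.8,210.6)),((0,-c,174),(269.2,192.6))]}
  print(fit(cr,[550,130,0.1]))
for f,u,v in(('scene0',394.7,167.7),('scene0',414.3,166),('side0',269.2,192.6),('side0',268.8,210.6)): print(f,onz(f,u,v,174.5))
print('brass scene',onz('scene0',190+184/3,175+163/3,25),'white',onz('scene0',190+266/3,175+148/3,25),'black',onz('scene0',190+103/3,175+180/3,25))
E
python3 m.py
```

```text
[8.13087402e-01 1.33297402e-03 1.55514571e+00] [[ 0.01564996 -0.68715966  0.72633785]
 [ 0.99987664  0.01172375 -0.01045235]
 [-0.00133297  0.72641183  0.68725837]]
(array([ 5.03736327e+02, -1.35494716e+02,  2.66338288e-01]), array([[-0.2, -1.8],
       [ 1.1, -1.6],
       [ 0.5, -0.8],
       [-1.6,  0.4],
       [-0.4,  0.5],
       [ 0.8,  0.1],
       [-0.7, -0.6],
       [-0.7, -0.5],
       [ 0.2, -0.3],
       [ 0.1, -0.3],
       [-0.7,  0.6],
       [-0.2,  0.2]]))
(array([4.99917359e+02, 1.44386002e+02, 1.65970166e-01]), array([[-0.4, -0.6],
       [ 1.1, -0.2],
       [-0.3, -0.6],
       [-1. ,  1.1],
       [-0.9,  0.4],
       [-0.5,  1.1],
       [ 1.3,  1.2],
       [ 0.2,  0.1],
       [-0.8, -0.3],
       [-0.3, -0.7]]))
(array([4.99920929e+02, 1.44334751e+02, 1.68093866e-01]), array([[-0.3, -0.6],
       [ 1.1, -0.3],
       [-0.4, -0.6],
       [-3.2,  1.4],
       [ 1.3,  0.1],
       [-0.4,  1.1],
       [ 1.4,  1.1],
       [ 0.1,  0. ],
       [-0.9,  1.8],
       [-0.3, -2.7]]))
scene0 [500.5 128.6 174.5]
scene0 [496.4 163.7 174.5]
side0 [502.  128.4 174.5]
side0 [495.5 162.8 174.5]
brass scene [ 504.  -135.1   25. ] white [491.5 -82.4  25. ] black [ 518.1 -186.1   25. ]
```

```bash
python3 - <<'E'
from h import *
def tri(a,b):
    A=[];B=[]
    for f,u,v in(a,b):
        e,r=ray(f,u,v);r=r/np.linalg.norm(r);P=np.eye(3)-np.outer(r,r);A.append(P);B.append(P@e)
    return np.linalg.lstsq(np.vstack(A),np.hstack(B),rcond=None)[0].round(0)
print('big',tri(('scene0',380,99),('side0',376,184)),tri(('scene0',397,91),('side0',398,204)))
print('small',tri(('scene0',478,203),('side0',238,308)),tri(('scene0',468,208),('side0',228,294)))
def tool(t,yaw):  # shift in tool axes (now) to TCP target t, and yaw turn
    s=bot.state();R=Rot.from_euler('xyz',s['orientation']).as_matrix()
    d=R.T@(np.array(t)-s['tool_pos']); print(d.round(1),'turn z',np.degrees(-(yaw-s['orientation'][2])).round(1))
tool([499,145,222],3.297);tool([499,145,222],0.155)
E
```

```text
big [339. 119. 212.] [307. 155. 212.]
small [520. 290. 103.] [538. 269. 106.]
[-4.524e+02 -3.437e+02  4.000e-01] turn z -22.2
[-4.524e+02 -3.437e+02  4.000e-01] turn z 157.8
```

```bash
python3 -m jog '[[-20,-15,0,0,0,0],[-32,-24,0,0,0,-2],[-32,-24,0,0,0,0],[-32,-24,0,0,0,0],[-32,-24,0,0,0,0],[-32,-24,0,0,0,0],[-32,-24,0,0,0,0],[-32,-24,0,0,0,0],[-32,-24,0,0,0,0],[-32,-24,0,0,0,0],[-32,-24,0,0,0,0],[-20,-15,0,0,0,0]]' 1
cat >> h.py <<'E'
def tool(t,yaw):
    s=bot.state();R=Rot.from_euler('xyz',s['orientation']).as_matrix()
    dy=(-(yaw-s['orientation'][2])+np.pi)%(2*np.pi)-np.pi
    print('shift',(R.T@(np.array(t)-s['tool_pos'])).round(1),'turn z',np.degrees(dy).round(1),'tilt',np.degrees(s['orientation'][:2]).round(2))
E
python3 -c "
from h import *
tool([499,145,222],3.297)"
```

```text
t: 1.15
tool_pos: [438.5, 244.4, 222.7]
orientation: [-3.141, 0.001, 2.943]
force: [1.2, 0.2, 1.2]
gripper_width: 87.6
finger_force: 0.0
shift [-78.9 -85.6   0.8] turn z -20.3 tilt [-1.7996e+02  6.0000e-02]
```

```bash
python3 -m jog '[[0,0,0,0,0,-6.8],[0,0,0,0,0,-6.8],[0,0,0,0,0,-6.7],[-10,-25,0,0,0,0],[-15,-35,0,0,0,0],[-12,-30,0,0,0,0],[-7.4,-17.6,0,0,0,0],[0,0,0,0,0,0],[0,0,0,0,0,0]]' 1
python3 -c "
from h import *
tool([499,145,222],3.297);grab('wrist','w1')"
```

```text
t: 1.9
tool_pos: [497.2, 147.3, 222.4]
orientation: [3.141, -0.001, -2.987]
force: [-0.4, -0.6, 0.4]
gripper_width: 87.7
finger_force: 0.0
shift [-1.5 -2.5  0.4] turn z -0.0 tilt [ 1.7998e+02 -4.0000e-02]
```

View pics/w1.png

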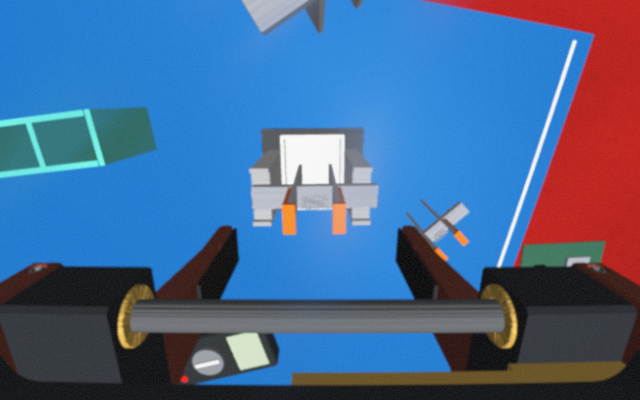

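The wrist view shows the tongs hanging in the cradle: the crossbar spans (251–378, 197) and the pads are at (289,215) and (340,215). I'll overlay the model projection.

```bash
python3 - <<'E'
from fit import *
im=cv2.imread('pics/w1.png'); S=5
c=cv2.resize(im[120:240,240:390],None,fx=S,fy=S,interpolation=cv2.INTER_CUBIC)
def mark(p,L,col):
    for q in proj('w1',T(p,L)): cv2.circle(c,tuple(int(round((a-o)*S+2)) for a,o in zip(q,(240,120))),3,col,-1)
mark((498.7,145.9,.155),[(a,b,123) for a in(-10,10) for b in(-54,54)]+[(a,b,173) for a in(-10,10) for b in(-22,22)],(0,0,255))
mark((500,144.4,.166),[(a,b,113) for a in(-26,26) for b in(-52,-36,36,52)]+[(-50,60,2),(-50,-60,2)],(0,255,0))
cv2.imwrite('pics/w1c.png',c)
E
```

```text
(no output)
```

View pics/w1c.png

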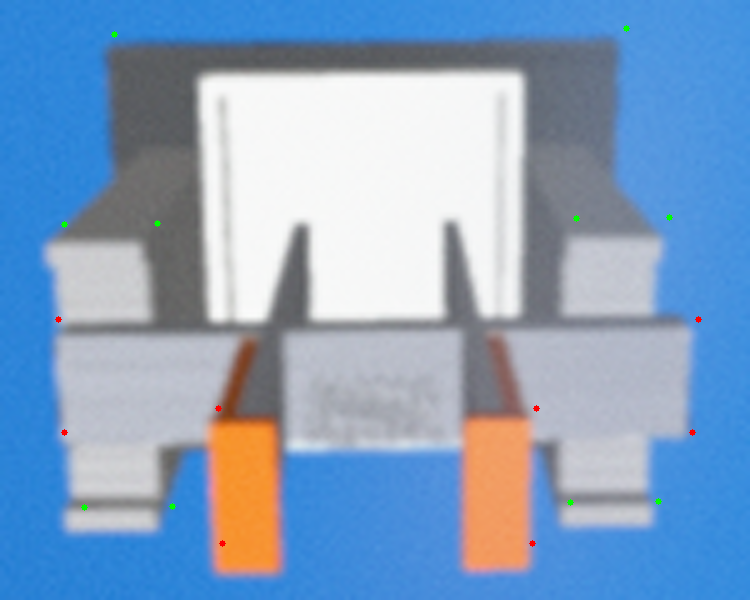

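```bash
python3 -c "
from h import *
tool([500,145.5,130],3.3086)"
```

```text
shift [-3.1 -3.1 92.3] turn z -0.6 tilt [ 1.7997e+02 -7.0000e-02]
```

```bash
python3 -m jog '[[-3.1,-3.1,0,0,0,-0.6],[0,0,15,0,0,0],[0,0,22,0,0,0],[0,0,22,0,0,0],[0,0,18,0,0,0],[0,0,10,0,0,0],[0,0,5,0,0,0],[0,0,0,0,0,0]]' 1
python3 -m jog '[[0,0,0,0,0,0],[0,0,0,0,0,0],[0,0,0,0,0,0],[0,0,0,0,0,0],[0,0,0,0,0,0],[0,0,0,0,0,0],[0,0,0,0,0,0],[0,0,0,0,0,0]]' 0.455 25
```

```text
t: 2.62
tool_pos: [499.8, 145.8, 129.9]
orientation: [3.142, -0.002, -2.973]
force: [-0.5, 0.2, 0.3]
gripper_width: 88.0
finger_force: 0.0
t: 3.28
tool_pos: [500.7, 145.3, 130.9]
orientation: [-3.142, 0.0, -2.974]
force: [-1.0, -0.2, 1.9]
gripper_width: 41.0
finger_force: 4.1
```

```bash
python3 -m jog '[[0,0,-3,0,0,0],[0,0,-6,0,0,0],[0,0,-10,0,0,0],[0,0,-14,0,0,0],[0,0,-16,0,0,0],[0,0,-16,0,0,0],[0,0,-16,0,0,0],[0,0,-14,0,0,0],[0,0,-10,0,0,0],[0,0,-6,0,0,0],[0,0,-3,0,0,0],[0,0,0,0,0,0]]'
python3 -c "
from h import *
tool([504,-135,245],3.408)"
```

```text
t: 4.28
tool_pos: [500.8, 145.4, 245.2]
orientation: [-3.141, 0.001, -2.974]
force: [-0.6, -0.3, -1.9]
gripper_width: 39.7
finger_force: 4.2
shift [ 4.37e+01 -2.77e+02  2.00e-01] turn z -5.6 tilt [-1.7999e+02  4.0000e-02]
```

```bash
python3 -m jog '[[1,-6,0,0,0,0],[2,-14,0,0,0,0],[4,-25,0,0,0,0],[5,-32,0,0,0,0],[5,-32,0,0,0,0],[5,-32,0,0,0,0],[5,-32,0,0,0,0],[5,-32,0,0,0,0],[5,-31,0,0,0,0],[4,-25,0,0,0,0],[2,-12,0,0,0,0],[0.7,-4,0,0,0,0]]'
python3 -m jog '[[0,0,0,0,0,-2.8],[0,0,0,0,0,-2.8],[0,0,0,0,0,0],[0,0,0,0,0,0],[0,0,0,0,0,0],[0,0,0,0,0,0]]'
python3 - <<'E'
from h import *
tool([504,-135,245],3.408);grab('wrist','w2')
im=cv2.imread('pics/w2.png')
cv2.imwrite('pics/w2c.png',cv2.resize(im[110:260,220:420],None,fx=4,fy=4,interpolation=cv2.INTER_CUBIC))
E
```

```text
t: 5.28
tool_pos: [503.3, -137.0, 243.8]
orientation: [3.141, -0.001, -2.976]
force: [0.9, 0.2, -0.7]
gripper_width: 40.3
finger_force: 4.1
t: 5.78
tool_pos: [503.8, -134.4, 244.6]
orientation: [3.141, -0.0, -2.876]
force: [-0.3, 1.2, -0.5]
gripper_width: 40.1
finger_force: 4.1
shift [-0.1 -0.6 -0.4] turn z -0.1 tilt [ 1.7999e+02 -1.0000e-02]
```

View pics/w2c.png

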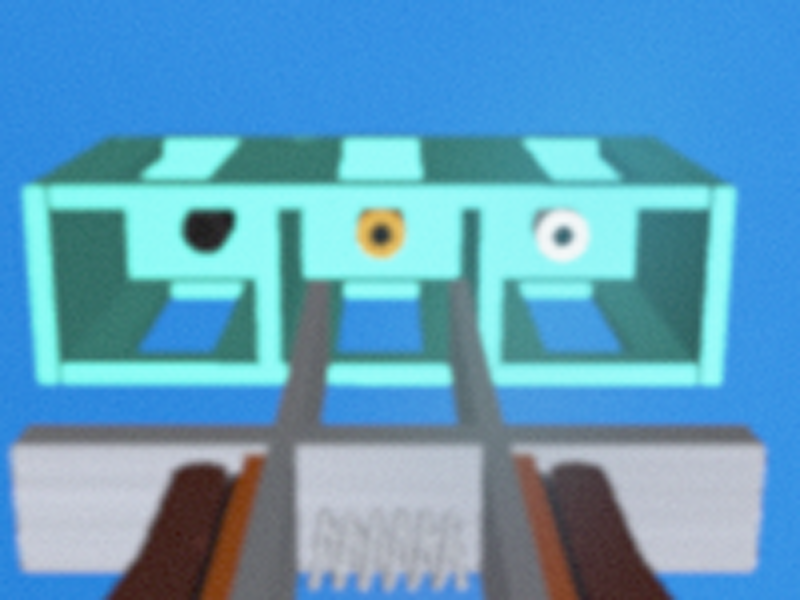

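The crop shows brass at crop (381,233), which is (315.2,168.2) in full pixels, centred in the middle pocket. The jaw tips are at crop (328,283) and (450,283), and the caddy rim corners are clear.

```bash
python3 - <<'E'
from h import *
q=lambda u,v,z:onz('w2',220+(u-1.5)/4,110+(v-1.5)/4,z)
s=bot.state(); print(s['tool_pos'])
C=np.array([q(24,186,100),q(736,186,100),q(720,384,100),q(38,384,100)]);c=C.mean(0);print(C,c)
w=np.linalg.norm(C[0]-C[1]),np.linalg.norm(C[2]-C[3]),np.linalg.norm(C[0]-C[3]);print(w)
d=C[1]-C[0]+C[2]-C[3];print('yaw',np.arctan2(-d[0],d[1]))
b=q(381,233,25);print('brass',b)
z=s['tool_pos'][2]-107.3
L,R=q(328,283,z),q(450,283,z);print('tips',L,R,'gap',np.linalg.norm(L-R))
a=.266; X=np.array([np.cos(a),np.sin(a),0]);Y=np.array([-np.sin(a),np.cos(a),0])
m=(L+R)/2+10*X; print('tongs origin',m,'brass-tongs along X,Y',(b-m)@X,(b-m)@Y,'brass-caddy',(b-c)@X,(b-c)@Y)
bars=q(20,428,z+91),q(758,428,z+91); print('bar',bars,np.linalg.norm(bars[0]-bars[1]),(bars[0]+bars[1])/2, np.arctan2(-(bars[1]-bars[0])[0],(bars[1]-bars[0])[1]))
E
```

```text
[ 503.78904184 -134.54558512  244.6303223 ]
[[ 503.4 -226.1  100. ]
 [ 458.3  -60.1  100. ]
 [ 507.   -47.2  100. ]
 [ 552.  -213.3  100. ]] [ 505.175 -136.675  100.   ]
(np.float64(172.01747004301626), np.float64(172.0877973593712), np.float64(50.2573377727074))
yaw 0.2649266688799436
brass [ 506.8 -136.2   25. ]
tips [ 498.2 -149.9  137.3] [ 491.3 -124.4  137.3] gap 26.417039955301572
tongs origin [ 504.39830109 -134.5212577   137.3       ] brass-tongs along X,Y 1.8759333328411758 -2.2510458622408294 brass-caddy 1.6927141863338604 0.031123678833299858
bar (array([ 508.9, -190.1,  228.3]), array([480.3, -84.5, 228.3])) 109.40438748057592 [ 494.6 -137.3  228.3] 0.26448838254923224
```

```bash
python3 -m jog '[[-1.9,-2.3,0,0,0,0],[0,0,5,0,0,0],[0,0,10,0,0,0],[0,0,14,0,0,0],[0,0,16,0,0,0],[0,0,16,0,0,0],[0,0,14,0,0,0],[0,0,10,0,0,0],[0,0,5,0,0,0],[0,0,0,0,0,0],[0,0,0,0,0,0]]'
python3 - <<'E'
from h import *
grab('wrist','w3')
im=cv2.imread('pics/w3.png')
cv2.imwrite('pics/w3c.png',cv2.resize(im[110:260,220:420],None,fx=4,fy=4,interpolation=cv2.INTER_CUBIC))
E
```

```text
t: 6.75
tool_pos: [506.3, -136.8, 154.6]
orientation: [3.142, -0.0, -2.876]
force: [1.0, 0.1, -1.9]
gripper_width: 40.2
finger_force: 4.2
```

View pics/w3c.png

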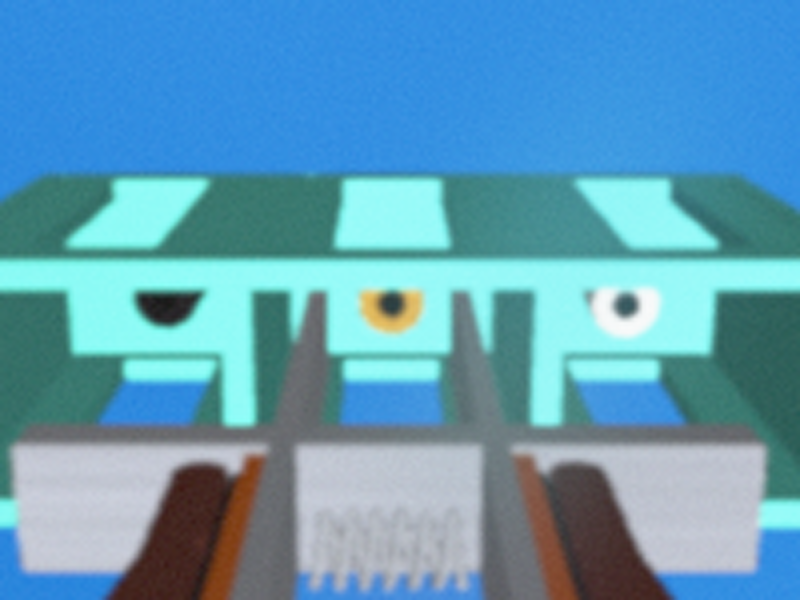

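The brass spacer at crop (391,303) sits centred between the jaws (inner edges at 328 and 453). I'll lower the rest and squeeze.

```bash
python3 -m jog '[[0,0,5,0,0,0],[0,0,9,0,0,0],[0,0,9,0,0,0],[0,0,7,0,0,0],[0,0,4,0,0,0],[0,0,0,0,0,0],[0,0,0,0,0,0]]'
python3 -m jog '[[0,0,0,0,0,0],[0,0,0,0,0,0],[0,0,0,0,0,0],[0,0,0,0,0,0],[0,0,0,0,0,0],[0,0,0,0,0,0],[0,0,0,0,0,0],[0,0,0,0,0,0]]' 0.2 25
```

```text
t: 7.38
tool_pos: [506.0, -136.7, 120.2]
orientation: [3.141, -0.001, -2.876]
force: [0.7, 0.4, -0.7]
gripper_width: 39.9
finger_force: 4.1
t: 8.05
tool_pos: [506.5, -136.9, 121.0]
orientation: [-3.141, 0.0, -2.876]
force: [-1.0, -0.2, 1.9]
gripper_width: 27.7
finger_force: 25.0
```

```bash
python3 -m jog '[[0,0,-3,0,0,0],[0,0,-6,0,0,0],[0,0,-10,0,0,0],[0,0,-14,0,0,0],[0,0,-16,0,0,0],[0,0,-18,0,0,0],[0,0,-18,0,0,0],[0,0,-16,0,0,0],[0,0,-12,0,0,0],[0,0,-8,0,0,0],[0,0,-4,0,0,0],[0,0,0,0,0,0]]'
python3 - <<'E'
from h import *
grab('wrist','w4')
im=cv2.imread('pics/w4.png')
cv2.imwrite('pics/w4c.png',cv2.resize(im[110:260,220:420],None,fx=4,fy=4,interpolation=cv2.INTER_CUBIC))
tool([502,144.2,245],3.3086)
E
```

```text
t: 9.05
tool_pos: [506.6, -136.9, 246.8]
orientation: [-3.14, 0.001, -2.876]
force: [0.1, 0.7, -0.8]
gripper_width: 28.0
finger_force: 25.0
shift [-69.7 272.2   0.8] turn z 5.7 tilt [-1.7998e+02  1.0000e-02]
```

View pics/w4c.png

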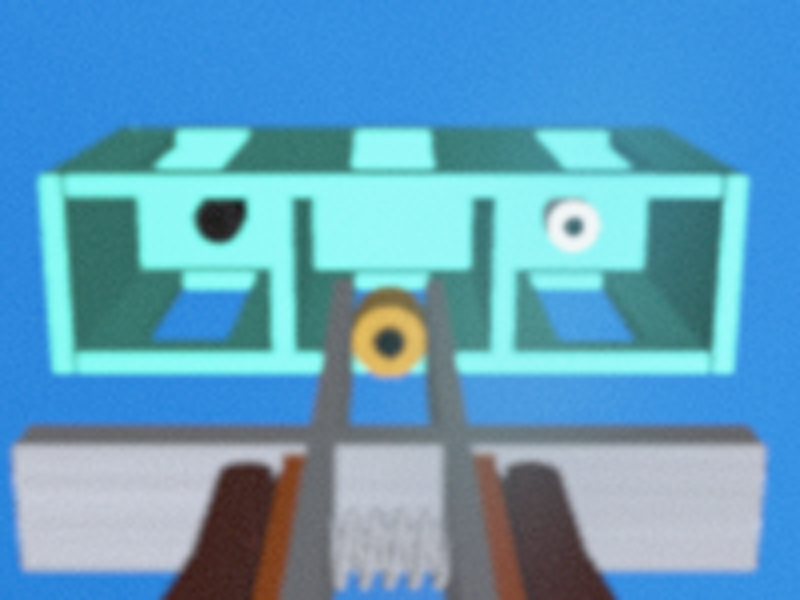

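The spacer is held upright in the jaws at crop (390,340). Next I carry it to the cradle.

```bash
python3 -m jog '[[0,0,0,0,0,2.8],[0,0,0,0,0,2.9],[-1,6,0,0,0,0],[-2,14,0,0,0,0],[-4,24,0,0,0,0],[-5,32,0,0,0,0],[-5,32,0,0,0,0],[-5,32,0,0,0,0],[-5,32,0,0,0,0],[-4.7,32,0,0,0,0],[-4,30,0,0,0,0],[-3,22,0,0,0,0]]'
python3 -m jog '[[-2,14,0,0,0,0],[-1,8.3,0,0,0,0],[0,0,0,0,0,0],[0,0,0,0,0,0],[0,0,0,0,0,0],[0,0,0,0,0,0]]'
python3 - <<'E'
from h import *
grab('wrist','w5')
im=cv2.imread('pics/w5.png')
cv2.imwrite('pics/w5c.png',cv2.resize(im[110:260,220:420],None,fx=4,fy=4,interpolation=cv2.INTER_CUBIC))
tool([501.5,144.5,131],3.3086)
E
```

```text
t: 10.1
tool_pos: [500.9, 124.9, 244.9]
orientation: [3.141, -0.001, -2.973]
force: [-0.3, 0.1, -1.5]
gripper_width: 27.8
finger_force: 25.0
t: 10.6
tool_pos: [501.3, 143.6, 245.5]
orientation: [-3.141, -0.0, -2.976]
force: [-0.6, 0.2, -0.7]
gripper_width: 27.8
finger_force: 25.0
shift [ -0.3   0.9 114.6] turn z -0.1 tilt [-1.7998e+02 -2.0000e-02]
```

View pics/w5c.png

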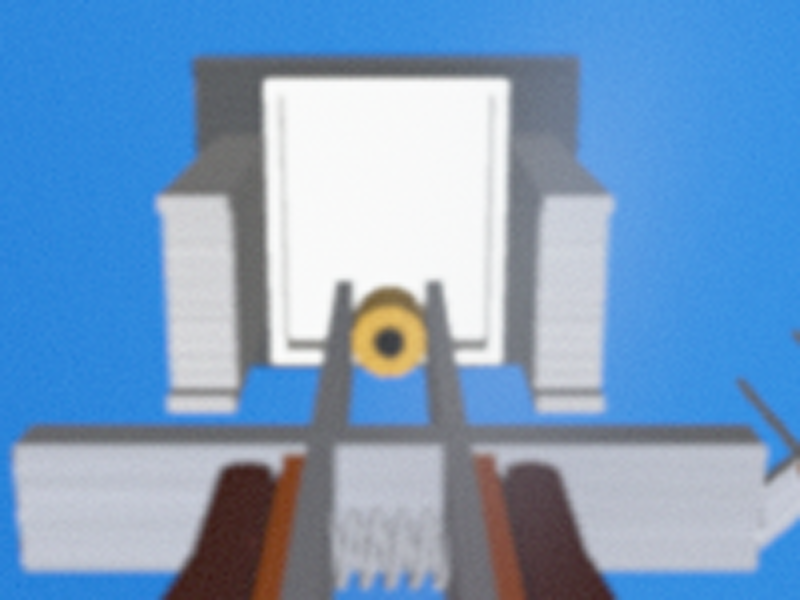

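Posts and dish are clear: the post-top corners are at crop (158,195), (614,195), (605,412) and (167,412).

```bash
python3 - <<'E'
from h import *
q=lambda u,v,z:onz('w5',220+(u-1.5)/4,110+(v-1.5)/4,z)
C=np.array([q(158,195,119),q(614,195,119),q(605,412,119),q(167,412,119)]);c=C.mean(0)
print(c,np.linalg.norm(C[0]-C[1]),np.linalg.norm(C[0]-C[3]),np.linalg.norm(C[2]-C[3]))
d=C[1]-C[0]+C[2]-C[3];print('yaw',np.arctan2(-d[0],d[1]))
tool([c[0],c[1],131],np.pi+.167)
E
```

```text
[502.4   142.825 119.   ] 103.70289292011094 52.3306793382237 104.62351552112935
yaw 0.164911934994807
shift [ -0.9  -0.9 114.6] turn z -0.1 tilt [-1.7998e+02 -2.0000e-02]
```

```bash
python3 -m jog '[[-0.9,-0.9,4,0,0,0],[0,0,10,0,0,0],[0,0,14,0,0,0],[0,0,16,0,0,0],[0,0,16,0,0,0],[0,0,16,0,0,0],[0,0,14,0,0,0],[0,0,10,0,0,0],[0,0,6,0,0,0],[0,0,3,0,0,0],[0,0,1,0,0,0],[0,0,0,0,0,0]]'
python3 -m jog '[[0,0,1,0,0,0],[0,0,0.5,0,0,0],[0,0,0.5,0,0,0],[0,0,0.5,0,0,0],[0,0,0,0,0,0],[0,0,0,0,0,0],[0,0,0,0,0,0]]'
```

```text
t: 11.65
tool_pos: [502.7, 143.8, 135.8]
orientation: [-3.141, 0.0, -2.976]
force: [-0.8, -0.5, -0.2]
gripper_width: 27.7
finger_force: 25.0
t: 12.23
tool_pos: [502.4, 143.8, 133.2]
orientation: [-3.141, 0.0, -2.975]
force: [0.0, -1.0, -1.3]
gripper_width: 27.9
finger_force: 25.0
```

```bash
python3 -m jog '[[0,0,0.7,0,0,0],[0,0,0.7,0,0,0],[0,0,0,0,0,0],[0,0,0,0,0,0],[0,0,0,0,0,0]]'
python3 -m jog '[[0,0,0.7,0,0,0],[0,0,0,0,0,0],[0,0,0,0,0,0],[0,0,0,0,0,0]]'
```

```text
t: 12.65
tool_pos: [502.4, 143.8, 131.7]
orientation: [-3.141, -0.0, -2.975]
force: [1.2, -1.0, -1.2]
gripper_width: 27.8
finger_force: 25.0
t: 12.98
tool_pos: [502.3, 143.8, 131.0]
orientation: [-3.141, -0.0, -2.975]
force: [0.6, -0.0, -2.4]
gripper_width: 28.0
finger_force: 25.0
```

```bash
python3 -m jog '[[0,0,0.7,0,0,0],[0,0,0,0,0,0],[0,0,0.5,0,0,0],[0,0,0,0,0,0],[0,0,0,0,0,0]]'
```

```text
t: 13.4
tool_pos: [502.5, 143.9, 130.9]
orientation: [-3.141, 0.001, -2.975]
force: [-2.5, -1.1, 9.3]
gripper_width: 27.9
finger_force: 25.0
```

Fz has risen to 9.3 N, so the crossbar is resting on the posts. Release: first ease to a light hold so the spacer drops, then open fully.

```bash
python3 -m jog '[[0,0,-0.4,0,0,0],[0,0,0,0,0,0],[0,0,0,0,0,0],[0,0,0,0,0,0],[0,0,0,0,0,0],[0,0,0,0,0,0]]' 0.46
python3 -m jog '[[0,0,0,0,0,0],[0,0,0,0,0,0],[0,0,0,0,0,0],[0,0,0,0,0,0],[0,0,0,0,0,0],[0,0,0,0,0,0],[0,0,0,0,0,0]]' 1
python3 -m jog '[[0,0,-4,0,0,0],[0,0,-10,0,0,0],[0,0,-18,0,0,0],[0,0,-22,0,0,0],[0,0,-22,0,0,0],[0,0,-18,0,0,0],[0,0,-10,0,0,0],[0,0,0,0,0,0],[0,0,0,0,0,0]]'
python3 - <<'E'
from h import *
grab('wrist','w6');grab('scene','s6')
a=cv2.imread('pics/w6.png')[110:260,220:420];b=cv2.imread('pics/s6.png')[150:260,340:450]
o=np.zeros((330,770,3),np.uint8);o[:330,:440]=cv2.resize(a,(440,330),interpolation=2);o[:,440:]=cv2.resize(b,(330,330),interpolation=2)
cv2.imwrite('pics/end.png',o)
E
```

```text
t: 13.9
tool_pos: [502.5, 143.9, 130.8]
orientation: [-3.141, 0.0, -2.975]
force: [-2.2, -0.3, 6.7]
gripper_width: 40.8
finger_force: 4.0
t: 14.48
tool_pos: [502.4, 143.8, 130.1]
orientation: [-3.141, -0.0, -2.975]
force: [-0.1, 0.8, -0.5]
gripper_width: 83.6
finger_force: 0.0
t: 15.23
tool_pos: [502.5, 143.9, 234.6]
orientation: [-3.141, 0.001, -2.975]
force: [-0.3, 0.6, 0.4]
gripper_width: 88.2
finger_force: 0.0
```

View pics/end.png

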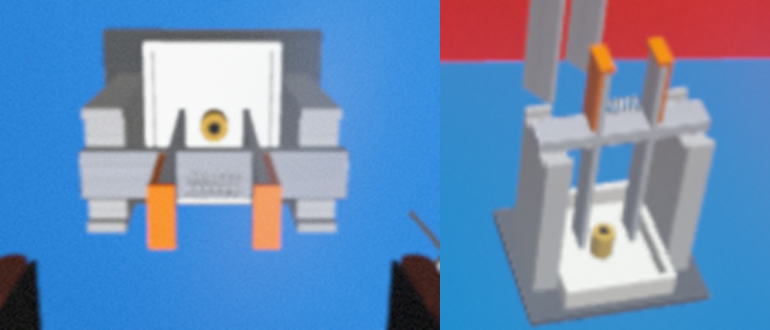

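The brass spacer stands in the dish, at (214,125) in the left half and (602,240) in the right. The tongs hang on both posts, and the gripper is clear.

```bash
python3 -c "
from cell import bot
print(bot.finish_job())"
```

```text
the job is handed in; nothing more can be done
None
```

The job is handed in: the last pictures show the brass spacer in the white dish and the tongs hanging in their cradle with the gripper clear, at about 15 s, but no verdict was returned.

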